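# Dip the oil of the airbrush compressor and show the reading

## Robot

A 6-joint arm with a two-finger parallel gripper is mounted at the origin on the work surface. World frame = base frame: x ahead of the robot, y to its left, z up, the work surface at z = 0. Lengths are in m, angles in degrees, forces in N, time in s.
With the tool pointing down it reaches from about 0.35 to 0.975 m from the base axis. Payload 7.1 kg.
Tool frame: the origin (TCP) lies at the very end of the fingers, on their centre line; the grasp point (between the pads) lies 19 mm behind it; z points along the fingers, y is the line along which they close (so a half turn about z gives the same grasp; the last joint's range is limited). The gripper opens to 88 mm and grips with 3 to 60 N. Pads are 20 mm wide; open, the fingers measure 115 mm over their backs; the gripper's body (75 mm by 178 mm) begins 61 mm behind the grasp point.
Start: joints at [-64.515, 24.242, 93.386, -0, 62.372, -1.089], TCP at [0.28, -0.559, 0.193] pointing down, gripper open.
Joint ranges: [-172.04, 172.04], [-51.8, 120.97], [4.93, 147.93], [-75.15, 255.16], [6.16, 154.13], [-145.62, 145.62]. Speed limits (degrees/s): [136.94, 136.94, 172.46, 180, 180, 180].

## Interface

Orientations are given as a 3x3 rotation matrix whose columns are the frame's x, y, z axes.
In Python, from station import robot, imaging gives the robot as it stands. The module is installed in compiled form; this text tells all that it offers.
- The arm moves only by the tool apply_moves, never from a script. Its argument "rows" is a list of rows, each an object of numbers: "jaw": the closure, from 0 (fully open) to 1 (shut); "x", "y", "z": the shift along the tool's x, y, z in mm; "spin": the turn about the tool's z in degrees. In form: [{"jaw": .., "x": .., "y": .., "z": .., "spin": ..}, ...]. A call has 1 to 5 rows; each row shifts and turns the commanded pose from where the row before left it, along the tool's axes as they then stand; what a row does not reach is not made up. A row lasts 1/8 s, in which the tool goes at most 62.5 mm and 10.7 degrees, less where a joint would pass 70% of its speed; a pose out of reach is approached as far as the arm can. A call is refused whole if a number of a shift passes 62.5 or a number of a turn 10.7, either way. A call with a gripper value outside its range is refused whole. The fingers move at their own pace and stop on an object; "force" is the grip in N (left out, the last holds). Time passes only in rows, so rows that do not move let the fingers close. It gives the time, the measured TCP pose, the force, the opening and the grip force at its end, in the units of the state.
- robot.sense(): the state, without advancing time (a new reading comes with each control period).
- imaging.snapshot(name): name is "scene" or "side" or "wrist"; returns the picture (400x640x3 uint8, red, green, blue); there is no depth.
- imaging.camera_params(name): a dict with "vfov" (degrees; the focal length in pixels is half the picture's height over the tangent of half this angle, whatever the lens; pixels are square), "cx", "cy" (the principal point, pixels), "extrinsics" (4x4, takes a point from world to camera coordinates); the wrist camera has in their place "tool_from_camera" (4x4, takes a point from camera to tool coordinates, whose origin is the TCP and whose axes are the flange's). Camera axes: x right, y up, looking along -z (the intrinsics and any distortion apply to the point x, -y, -z); pixel columns grow to the right and rows downward; lengths in m; the calibration is good to about 2 mm. A picture is of the moment at which its call begins: read the wrist's pose just before it. camera_params takes no time and is no camera call.
- robot.hand_in(): hands the job in; it is judged then, once.
The state is a dict: "time": time; "qpos": joint angles; "qd": joint speeds; "effort": joint torques, N m; "tcp_pos": TCP position; "eef_rot": TCP orientation; "ft_force": force on the tool from outside, world axes, zero at the start; "moment": the same for the moment, N m; "width": opening from 0.0 (shut) to 1.0 (fully open); "grasp_force": force on a finger pad.
Only numpy, scipy, OpenCV 4.12 (cv2) and the standard library are available. Lean on these libraries where they do the work, as an engineer would, in place of code of your own. Each camera call takes 0.05 s, during which the arm holds its last target. There are 200 camera calls.

## Task

Check the oil of the airbrush compressor: take the wiped dipstick by its handle from the brush rest, slide it down the slanting filler neck until its collar sits home on the neck's mouth, then draw it right out again. Finish still holding it in the air by the handle, clear of everything: level, its marked flat face up, and the tip over the middle of the shallow steel drip tray so that it can be read. On the way never let the tip point upward, and leave the other things on the table alone.

Things in the scene. Friction and masses are not known exactly. Their poses are not given: they have to be found in the camera images.
- dipstick: loose dipstick, 196 mm long, 45 g. Origin: on the rod axis at the collar's stop face; +x along the rod to the tip, +z out of its marked flat face. Rod 6 mm thick, from x = 86 mm a flat blade 7 (y) x 3 mm (z) with two cross marks. Collar: disc 30 mm across, x = -6 to 0. It starts level, flat face up, in the rest's middle notches, 50 mm up, handle and collar overhanging
- dip_tip (a point): the end of the dipstick's blade, on its axis (x = 130 mm in its frame)
- dip_grip (a point): the middle of the dipstick's handle, on the rod axis (x = -36 mm in its frame). The handle is a flat-sided black plastic bar, x = -66 to -6 mm, 12 mm thick (y), 22 mm high (z); pinch its two flat sides, across y
- neck: the compressor's filler neck, a fixed steel tube slanting up 40 degrees above level, away from the machine. Origin: centre of its mouth, 124 mm above the table; +z out of the mouth along the tube, so the dipstick enters with its +x along -z. Rim 30 mm outside, 22 mm inside, narrowing within 16 mm to a 12 mm bore. Only the collar stops the rod. 100 mm of tube stands clear of the crankcase
- compressor: small grey airbrush compressor fixed on the table. Origin: on the table under the middle of the crankcase; +z up; the neck leaves towards +x (mouth at x = 132, y = 0, z = 124 mm). Crankcase 110 x 120 mm, 140 mm high; the finned cylinder leans back to -x, 220 mm high at x = -105 mm; the motor reaches to y = 240 mm, 175 mm high
- rest: wooden brush rest fixed on the table, 122 x 80 mm, with two notched uprights 58 mm high. Origin: centre of its underside; +x points where the dipstick's tip points at the start. The dipstick lies along its x axis, its own origin at x = -56 mm, z = 50 mm
- tray: shallow open steel drip tray fixed on the table, 200 (x) x 130 (y) x 22 mm high. Origin: centre of its underside
- tub: white paint tub with lid, 92 mm in diameter, 100 mm high, loose bystander; origin at the centre of its underside
- cup: paper cup, 80 mm in diameter, 95 mm high, loose bystander; origin at the centre of its underside
- phone: black phone, 150 x 72 x 9 mm, lying loose, bystander; origin at the centre of its underside
- gluestick: white glue stick standing upright, 29 mm in diameter, 105 mm high, loose bystander; origin at the centre of its underside
Things that resemble listed ones, but are neither listed nor needed, are in the scene too. There is more than one size of the tray; the job needs the largest. What is shaped like the dipstick but yellow is not meant.

How it is judged:
By the outcome, as a careful person would: the job done as asked, in the order asked, and still so for the second after the job is handed in, while the arm keeps its last pose, push and grip.
It also fails if it takes over 61 s, if anything falls off the work surface, if the arm or the gripper's body presses on something with over 40 N, if the wrist force passes 120 N, or if a joint passes its speed limit or range.

## Working session

There is one attempt and no reset: what is moved stays moved. The work goes in short steps, Python scripts to look and compute and a tool call to move; the robot and the scene stay as the last step left them, time stands still between calls to the robot, and variables do not carry over. Pictures are saved under pics/ and viewed, at most 10 in all, crops included, and the job is handed in when it is done.

Besides the shell and the picture viewer there is one more tool, called after "Call:" as name(argument=value, ...), one argument or row to a line, values as JSON. apply_moves: Moves the arm, as the interface text tells. Its arguments: {"type":"object","properties":{"rows":{"type":"array","items":{"type":"object","properties":{"jaw":{"type":"number"},"x":{"type":"number"},"y":{"type":"number"},"z":{"type":"number"},"spin":{"type":"number"}}}},"force":{"type":"number"}},"required":["rows"]}

```bash
mkdir -p pics; ls
python3 - <<'E'
from station import robot, imaging
import cv2,numpy as np
for n in("scene","side"):
    im=imaging.snapshot(n); cv2.imwrite(f"pics/{n}0.png",im[:,:,::-1])
    p=imaging.camera_params(n); print(n,p)
print(imaging.camera_params("wrist"))
s=robot.sense(); print(s)
E
```

```text
pics
scene {'vfov': 50.34175974828991, 'cx': 312.26932184079675, 'cy': 200.65811577291825, 'extrinsics': array([[ 0.07146846,  0.997373  , -0.01180535, -0.00971244],
       [-0.55665194,  0.0497033 ,  0.82925762,  0.2079988 ],
       [ 0.82766592, -0.05269429,  0.55874183, -1.62095145],
       [ 0.        ,  0.        ,  0.        ,  1.        ]])}
side {'vfov': 49.56824054467835, 'cx': 323.56206893189886, 'cy': 200.4201487763562, 'extrinsics': array([[-0.91350769, -0.40672243, -0.00897557,  0.46002934],
       [ 0.29728549, -0.6824458 ,  0.66774926, -0.23721976],
       [-0.27771394,  0.60732578,  0.74433216, -1.13405403],
       [ 0.        ,  0.        ,  0.        ,  1.        ]])}
{'vfov': 65.88660277583837, 'cx': 319.2518438112716, 'cy': 200.73084439192473, 'tool_from_camera': array([[-5.22530100e-04,  9.69503504e-01,  2.45076892e-01,
         6.74790527e-02],
       [ 9.99999744e-01,  3.86845523e-04,  6.01777979e-04,
        -7.73207049e-04],
       [ 4.88618961e-04,  2.45077144e-01, -9.69503458e-01,
        -1.92638919e-01],
       [ 0.00000000e+00,  0.00000000e+00,  0.00000000e+00,
         1.00000000e+00]])}
{'time': 0.1, 'qpos': array([-6.45133515e+01,  2.42796732e+01,  9.34265447e+01, -2.11882968e-03,
        6.23728182e+01, -1.08883733e+00]), 'qd': array([ 0.01919054, -0.16196485, -0.054237  ,  0.00427588,  0.01743832,
       -0.15322669]), 'effort': array([-9.40125051e-05, -5.45611238e+01, -2.74323821e+01,  6.45422889e-02,
        1.88067835e-02, -6.26766837e-05]), 'tcp_pos': array([ 0.27938745, -0.55847018,  0.19218709]), 'eef_rot': array([[ 8.94338046e-01,  4.47391407e-01, -6.23149635e-04],
       [ 4.47391841e-01, -8.94337199e-01,  1.23110176e-03],
       [-6.52154794e-06, -1.37981321e-03, -9.99999048e-01]]), 'ft_force': array([ 0.02343854,  0.84309584, -0.15805737]), 'moment': array([ 0.04512832,  0.00330966, -0.02630814]), 'grasp_force': 0.0, 'width': 0.9983966987753999}
```

View pics/scene0.png

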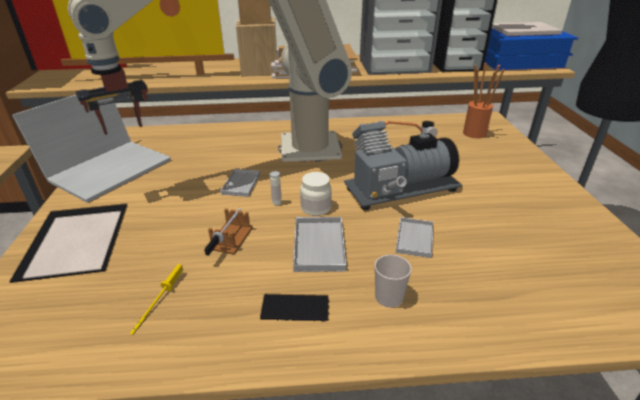

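View pics/side0.png

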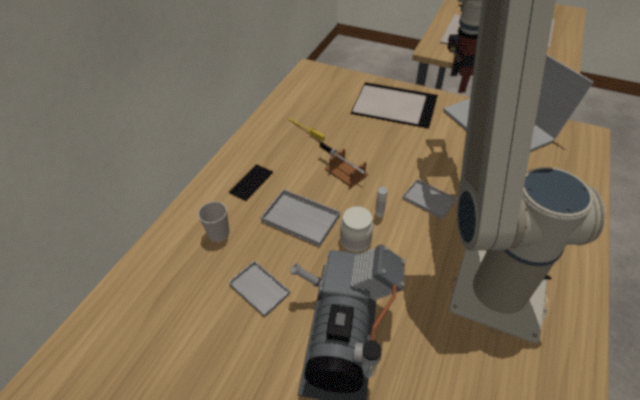

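The scene view shows the dipstick's black handle at about (212,243), its tip at (240,213), the large tray centred at (320,243), and the compressor neck at about (375,192). In the side view the handle is at (326,148), the neck mouth at (295,268) and the large tray at (300,217).

```bash
cat > h.py <<'E'
from station import robot, imaging
import cv2,numpy as np
from scipy.optimize import least_squares
def K(p): f=200/np.tan(np.radians(p['vfov']/2)); return f,p['cx'],p['cy']
def ext(n,s=None):
    p=imaging.camera_params(n)
    if n!='wrist': return p,np.array(p['extrinsics'])
    T=np.eye(4);T[:3,:3]=s['eef_rot'];T[:3,3]=s['tcp_pos']
    return p,np.linalg.inv(T@p['tool_from_camera'])
def proj(P,n,s=None):
    p,E=ext(n,s);f,cx,cy=K(p);c=np.atleast_2d(P)@E[:3,:3].T+E[:3,3]
    return np.c_[cx+f*c[:,0]/-c[:,2],cy-f*c[:,1]/-c[:,2]]
def ray(uv,n,s=None):
    p,E=ext(n,s);f,cx,cy=K(p);d=np.array([(uv[0]-cx)/f,-(uv[1]-cy)/f,-1.])
    R=E[:3,:3]; return -R.T@E[:3,3],R.T@d
def plane(uv,z,n,s=None):
    o,d=ray(uv,n,s);return o+d*(z-o[2])/d[2]
def tri(*obs):
    A=[];b=[]
    for o in obs:
        c,d=ray(*o);d=d/np.linalg.norm(d);M=np.eye(3)-np.outer(d,d);A.append(M);b.append(M@c)
    x,r,*_=np.linalg.lstsq(np.vstack(A),np.hstack(b),rcond=None);return x,np.sqrt(r)
E
python3 - <<'E'
from h import *
s=robot.sense();np.set_printoptions(precision=4,suppress=True)
print('tcp px',proj(s['tcp_pos'],'scene'),proj(s['tcp_pos'],'side'))
print('tray corners',[plane(c,.022,'scene')[:2] for c in((297,219),(342,219),(346,269),(294,269))])
print('tray c',plane((320,243),.02,'scene'),plane((300,217),.02,'side'))
print('handle',tri(((212,243),'scene'),((326,148),'side')))
print('neck',tri(((375,193),'scene'),((295,268),'side')))
def crop(n,x,y,w,h,k):
    im=cv2.imread(f'pics/{n}0.png');return cv2.resize(im[y:y+h,x:x+w],None,fx=k,fy=k,interpolation=cv2.INTER_CUBIC)
a=np.hstack([crop('scene',180,190,100,75,4),crop('scene',340,150,100,75,4)])
b=np.hstack([crop('side',300,125,100,75,4),crop('side',270,235,100,75,4)])
cv2.imwrite('pics/crops.png',np.vstack([a,b]))
E
```

```text
tcp px [[125.7803 138.1261]] [[455.9375  91.0991]]
tray corners [array([ 0.493 , -0.0684]), array([0.5041, 0.0575]), array([0.7062, 0.041 ]), array([ 0.6956, -0.0841])]
tray c [ 0.601  -0.0128  0.02  ] [ 0.5811 -0.003   0.02  ]
handle (array([ 0.6193, -0.2838,  0.0527]), array([0.0028]))
neck (array([0.4876, 0.1714, 0.0789]), array([0.0329]))
```

View pics/crops.png

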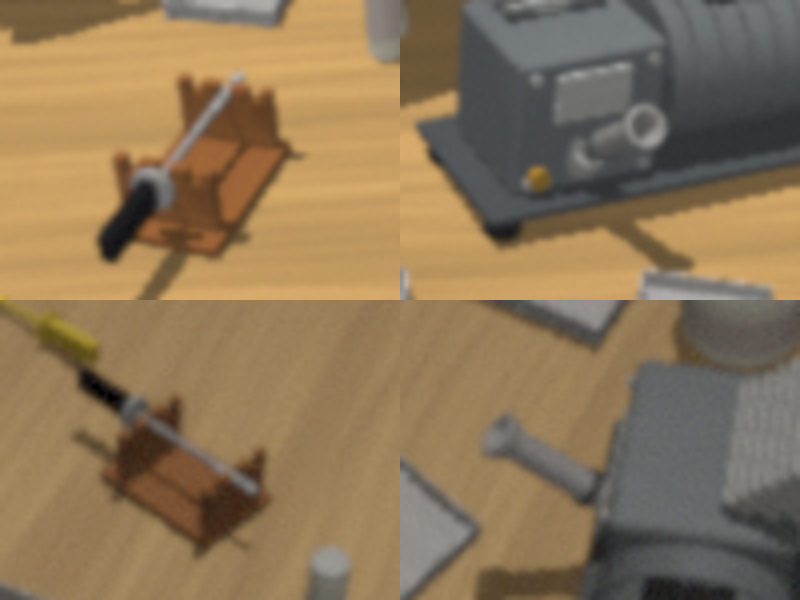

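The crops show: in the scene view the collar at (218.5,236.8), tip at (239.5,209.2), handle end at (207.5,252.5), neck mouth at (401,182) and neck root at (386,189.5). In the side view the collar is at (333,152), tip at (365,172.5), mouth at (294,269) and root at (317.5,281.7).

Run:
```python
from h import *
np.set_printoptions(precision=4,suppress=True)
m,e=tri(((401.2,182),'scene'),((294.2,269.2),'side'));print('mouth',m,e)
r,e=tri(((386,189.5),'scene'),((317.5,281.7),'side'));print('root',r,e)
d=(m-r);print('dir az',np.degrees(np.arctan2(d[1],d[0])),'elev',np.degrees(np.arcsin(d[2]/np.linalg.norm(d))),np.linalg.norm(d))
c,e=tri(((218.5,236.8),'scene'),((333,152),'side'));print('collar',c,e)
t,e=tri(((239.5,209.2),'scene'),((365,172.5),'side'));print('tip',t,e)
h,e=tri(((207.5,252.5),'scene'),((321,144.5),'side'));print('hend',h,e)
d=t-h;print('az tip-h',np.degrees(np.arctan2(d[1],d[0])),np.linalg.norm(d))
print('yellow',plane((180,268),.01,'scene'))
print('tray side',[plane(c,.022,'side')[:2] for c in((285,193),(339,213),(318,243),(262,219))])
s=robot.sense();R=s['eef_rot'];print('spin now: tool x az',np.degrees(np.arctan2(R[1,0],R[0,0])))
```

```text
mouth [0.4808 0.2217 0.1201] [0.0006]
root [0.4295 0.1975 0.0634] [0.0037]
dir az 25.276638026991332 elev 45.03581935386433 0.08019535270961224
collar [ 0.591  -0.273   0.0512] [0.0008]
tip [ 0.4628 -0.2295  0.0454] [0.0015]
hend [ 0.6447 -0.295   0.047 ] [0.0018]
az tip-h 160.22170631957835 0.19333848793299072
yellow [ 0.6554 -0.3654  0.01  ]
tray side [array([ 0.6656, -0.0699]), array([ 0.4806, -0.0619]), array([0.4922, 0.0635]), array([0.6796, 0.0501])]
spin now: tool x az 26.576469901208437
```

```bash
cat >> h.py <<'E'
def plan(target,az,n,nz=None,s=None):
    """rows (rounded) to reach TCP target with tool x at azimuth az, tool down; n rows"""
    s=s or robot.sense();R=s['eef_rot'];a=np.degrees(np.arctan2(R[1,0],R[0,0]));p=np.array(s['tcp_pos'])
    sp=round((a-az)/n,1);rows=[]
    for i in range(n):
        step=(np.array(target)-p)/(n-i);r=np.radians(a)
        X=np.array([np.cos(r),np.sin(r),0]);Y=np.array([np.sin(r),-np.cos(r),0])
        v=[round(1000*step@X,1),round(1000*step@Y,1),round(-1000*step[2],1)]
        p=p+(v[0]*X+v[1]*Y)/1000-np.array([0,0,v[2]/1000]);a-=sp;rows.append((*v,sp))
    print('from',np.round(s['tcp_pos'],4),'rows x,y,z,spin');[print(r) for r in rows]
    print('end',p.round(4),round(a,2))
E
python3 - <<'E'
from h import *
plan((.625,-.285,.16),-20,10)
E
```

```text
from [ 0.2794 -0.5585  0.1922] rows x,y,z,spin
(np.float64(43.1), np.float64(-9.0), np.float64(3.2), np.float64(4.7))
(np.float64(42.3), np.float64(-12.5), np.float64(3.2), np.float64(4.7))
(np.float64(41.1), np.float64(-15.9), np.float64(3.2), np.float64(4.7))
(np.float64(39.7), np.float64(-19.2), np.float64(3.2), np.float64(4.7))
(np.float64(37.9), np.float64(-22.4), np.float64(3.2), np.float64(4.7))
(np.float64(36.0), np.float64(-25.5), np.float64(3.2), np.float64(4.7))
(np.float64(33.8), np.float64(-28.3), np.float64(3.2), np.float64(4.7))
(np.float64(31.3), np.float64(-31.0), np.float64(3.3), np.float64(4.7))
(np.float64(28.7), np.float64(-33.5), np.float64(3.2), np.float64(4.7))
(np.float64(25.8), np.float64(-35.7), np.float64(3.3), np.float64(4.7))
end [ 0.625  -0.2849  0.16  ] -20.42
```

Call:
apply_moves(
  rows=[
    {"jaw":0,"x":43,"y":-9,"z":3,"spin":4.7},
    {"jaw":0,"x":42,"y":-12.5,"z":3,"spin":4.7},
    {"jaw":0,"x":41,"y":-16,"z":3,"spin":4.7},
    {"jaw":0,"x":39.7,"y":-19,"z":3,"spin":4.7},
    {"jaw":0,"x":38,"y":-22.4,"z":3,"spin":4.7},
  ],
)

```text
time: 0.72
tcp_pos: [0.4529, -0.4214, 0.1774]
eef_rot: [[0.999, 0.051, -0.0], [0.051, -0.999, 0.0], [-0.0, -0.0, -1.0]]
ft_force: [0.5, -1.0, -0.2]
width: 0.998
grasp_force: 0.0
```

Call:
apply_moves(
  rows=[
    {"jaw":0,"x":36,"y":-25.5,"z":3,"spin":4.7},
    {"jaw":0,"x":34,"y":-28.3,"z":3,"spin":4.7},
    {"jaw":0,"x":31.3,"y":-31,"z":3,"spin":4.7},
    {"jaw":0,"x":28.7,"y":-33.5,"z":3,"spin":4.7},
    {"jaw":0,"x":26,"y":-35.7,"z":3,"spin":4.7},
  ],
)

```text
time: 1.35
tcp_pos: [0.626, -0.2846, 0.1623]
eef_rot: [[0.936, -0.352, -0.001], [-0.352, -0.936, 0.0], [-0.001, -0.0, -1.0]]
ft_force: [-0.2, -0.6, -0.1]
width: 0.998
grasp_force: 0.0
```

Call:
apply_moves(
  rows=[
    {"jaw":0,"x":0,"y":0,"z":0,"spin":0},
    {"jaw":0,"x":0,"y":0,"z":0,"spin":0},
  ],
)

```text
time: 1.6
tcp_pos: [0.6245, -0.2858, 0.1623]
eef_rot: [[0.938, -0.348, -0.001], [-0.348, -0.938, 0.0], [-0.001, 0.0, -1.0]]
ft_force: [0.2, -0.8, 0.1]
width: 1.003
grasp_force: 0.0
```

Run:
```python
from h import *
import pickle
s=robot.sense();im=imaging.snapshot('wrist');cv2.imwrite('pics/w1.png',im[:,:,::-1]);pickle.dump(s,open('w1.pkl','wb'))
print(s['tcp_pos'],s['eef_rot'],s['qpos'])
c=np.array([.591,-.273,.05]);u=np.array([np.cos(np.radians(160)),np.sin(np.radians(160)),0])
for x in(-.066,-.036,-.006,0,.13):print(x,proj(c+u*x,'wrist',s))
```

```text
[ 0.6244882  -0.28579457  0.16231642] [[ 9.37557004e-01 -3.47828980e-01 -1.36597453e-03]
 [-3.47828943e-01 -9.37557973e-01  2.72295107e-04]
 [-1.37539244e-03  2.19833291e-04 -9.99999030e-01]] [-2.55741006e+01  3.12697107e+01  8.61279229e+01 -2.21871079e-02
  6.26796998e+01  8.47906881e+01]
-0.066 [[319.80313907 160.56032722]]
-0.036 [[319.98930446 190.27919561]]
-0.006 [[320.16683128 218.61902774]]
0 [[320.20135268 224.12991762]]
0.13 [[320.87813296 332.16903227]]
```

View pics/w1.png

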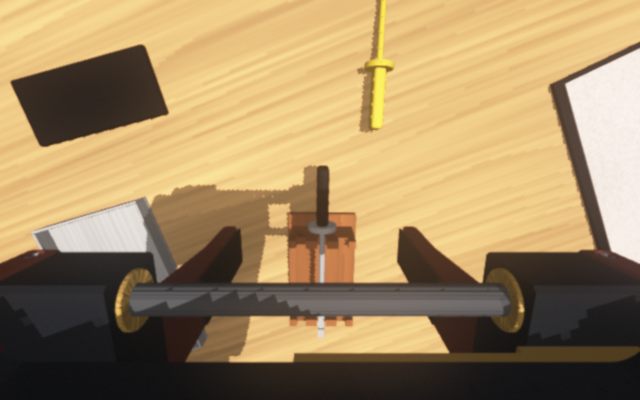

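The wrist view shows the handle along column 322 (end at row 167), the collar at about row 228 and the tip at (321,336); the rod is well aligned with the fingers.

Run:
```python
from h import *
import pickle
s=pickle.load(open('w1.pkl','rb'))
t=plane((321,336.5),.0515,'wrist',s);h=plane((322.5,166.5),.061,'wrist',s);h2=plane((322,166.5),.04,'wrist',s)
d=(t-h)[:2];print(t,h,h2,np.linalg.norm(d),np.degrees(np.arctan2(d[1],d[0])))
d/=np.linalg.norm(d);print('grip from tip',t[:2]-.166*d,'from handle',h[:2]+.03*d)
g=(t[:2]-.166*d+h[:2]+.03*d)/2;print(g)
plan((*g,.031),-19.7,5)
```

```text
[ 0.46449666 -0.22707115  0.0515    ] [ 0.64805653 -0.29646716  0.061     ] [ 0.64540621 -0.295159    0.04      ] 0.19623973794529742 159.29057279019145
grip from tip [ 0.61977071 -0.28577352] from handle [ 0.61999496 -0.2858583 ]
[ 0.61988283 -0.28581591]
from [ 0.6243 -0.2863  0.1626] rows x,y,z,spin
(np.float64(-0.9), np.float64(0.2), np.float64(26.3), np.float64(-0.1))
(np.float64(-0.8), np.float64(0.2), np.float64(26.3), np.float64(-0.1))
(np.float64(-0.9), np.float64(0.2), np.float64(26.3), np.float64(-0.1))
(np.float64(-0.8), np.float64(0.2), np.float64(26.3), np.float64(-0.1))
(np.float64(-0.9), np.float64(0.3), np.float64(26.4), np.float64(-0.1))
end [ 0.6199 -0.2858  0.031 ] -19.92
```

Call:
apply_moves(
  rows=[
    {"jaw":0,"x":-1,"y":0,"z":26,"spin":0.1},
    {"jaw":0,"x":-1,"y":0.5,"z":26,"spin":0.1},
    {"jaw":0,"x":-1,"y":0,"z":26,"spin":0.1},
    {"jaw":0,"x":-0.6,"y":0.5,"z":26,"spin":0},
    {"jaw":0,"x":-0.6,"y":0,"z":27.5,"spin":0},
  ],
)

```text
time: 2.28
tcp_pos: [0.62, -0.2867, 0.031]
eef_rot: [[0.935, -0.355, 0.0], [-0.355, -0.935, -0.0], [0.0, 0.0, -1.0]]
ft_force: [-0.3, 1.4, -0.8]
width: 0.999
grasp_force: 0.0
```

Call:
apply_moves(
  rows=[
    {"jaw":1},
    {"jaw":1},
    {"jaw":1},
    {"jaw":1},
    {"jaw":1},
  ],
  force=30,
)

```text
invalid input at $.rows[0]: expected keys jaw, x, y, z, spin
```

Call:
apply_moves(
  rows=[
    {"jaw":1},
    {"jaw":1},
    {"jaw":1},
  ],
)

```text
invalid input at $.rows[0]: expected keys jaw, x, y, z, spin
```

Call:
apply_moves(
  rows=[
    {"jaw":1,"x":0,"y":0,"z":0,"spin":0},
    {"jaw":1,"x":0,"y":0,"z":0,"spin":0},
    {"jaw":1,"x":0,"y":0,"z":0,"spin":0},
    {"jaw":1,"x":0,"y":0,"z":0,"spin":0},
    {"jaw":1,"x":0,"y":0,"z":0,"spin":0},
  ],
  force=30,
)

```text
time: 2.9
tcp_pos: [0.6213, -0.2853, 0.032]
eef_rot: [[0.935, -0.354, 0.001], [-0.354, -0.935, -0.0], [0.001, 0.0, -1.0]]
ft_force: [-0.2, 0.2, 0.2]
width: 0.471
grasp_force: 0.0
```

Call:
apply_moves(
  rows=[
    {"jaw":1,"x":0,"y":0,"z":0,"spin":0},
    {"jaw":1,"x":0,"y":0,"z":0,"spin":0},
    {"jaw":1,"x":0,"y":0,"z":0,"spin":0},
    {"jaw":1,"x":0,"y":0,"z":0,"spin":0},
  ],
)

```text
time: 3.4
tcp_pos: [0.621, -0.2852, 0.0313]
eef_rot: [[0.935, -0.354, -0.0], [-0.354, -0.935, 0.0], [-0.0, -0.0, -1.0]]
ft_force: [0.2, 0.2, -0.5]
width: 0.016
grasp_force: 0.5
```

Run:
```python
from h import *
s=robot.sense();im=imaging.snapshot('wrist');print(s['tcp_pos'],s['width'],s['grasp_force'])
sc=imaging.snapshot('scene');sd=imaging.snapshot('side')
a=cv2.resize(im,(800,500))[:,:,::-1][150:450]
k=lambda m,x,y:cv2.resize(m[y:y+75,x:x+100],(400,300),interpolation=2)[:,:,::-1]
cv2.imwrite('pics/g1.png',np.vstack([a,np.hstack([k(sc,180,190),k(sd,300,125)])]))
```

```text
[ 0.62096567 -0.28521729  0.0313126 ] 0.015701959886160202 0.5396791489329189
```

View pics/g1.png

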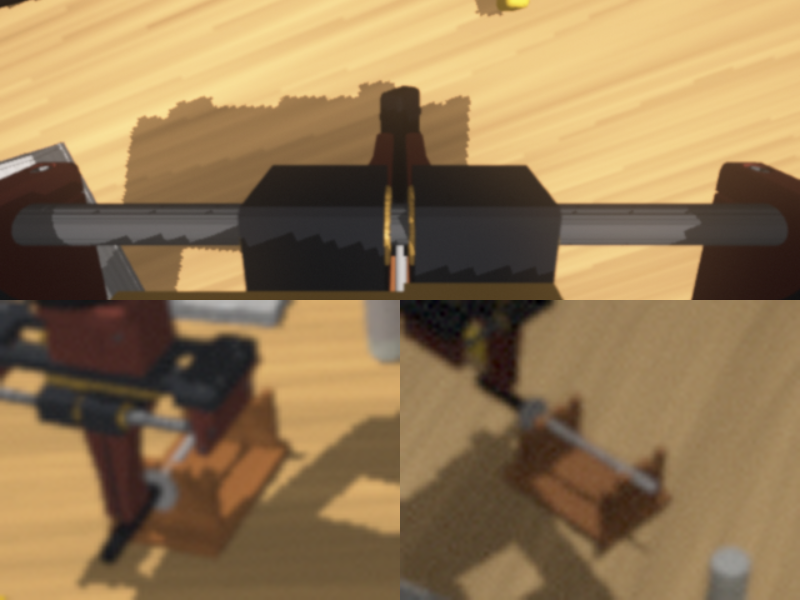

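The wrist view shows the fingers closing on both sides of the handle near column 400, with the dipstick undisturbed. I'll let the grip build.

Call:
apply_moves(
  rows=[
    {"jaw":1,"x":0,"y":0,"z":0,"spin":0},
    {"jaw":1,"x":0,"y":0,"z":0,"spin":0},
    {"jaw":1,"x":0,"y":0,"z":0,"spin":0},
    {"jaw":1,"x":0,"y":0,"z":0,"spin":0},
  ],
)

```text
time: 4.05
tcp_pos: [0.621, -0.2853, 0.0314]
eef_rot: [[0.935, -0.354, 0.0], [-0.354, -0.935, 0.0], [0.0, -0.0, -1.0]]
ft_force: [-0.9, -0.2, 0.7]
width: 0.004
grasp_force: 0.5
```

Run:
```python
from h import *
s=robot.sense();im=imaging.snapshot('wrist');print(s['qpos'],s['ft_force'],s['moment'])
sc=imaging.snapshot('scene')
a=cv2.resize(im[180:300,260:380],(600,600),interpolation=2)[:,:,::-1]
b=cv2.resize(sc[220:260,200:230][:,:20],(200,400),interpolation=2)[:,:,::-1]
cv2.imwrite('pics/g2.png',np.hstack([a,np.vstack([b,np.zeros((200,200,3),np.uint8)])]))
```

```text
[-2.56709019e+01  4.01234753e+01  9.00722188e+01  8.08110457e-04
  4.98042586e+01  8.50577457e+01] [-0.91353606 -0.24054141  0.68707519] [ 0.03664911 -0.0319907   0.01376274]
```

View pics/g2.png

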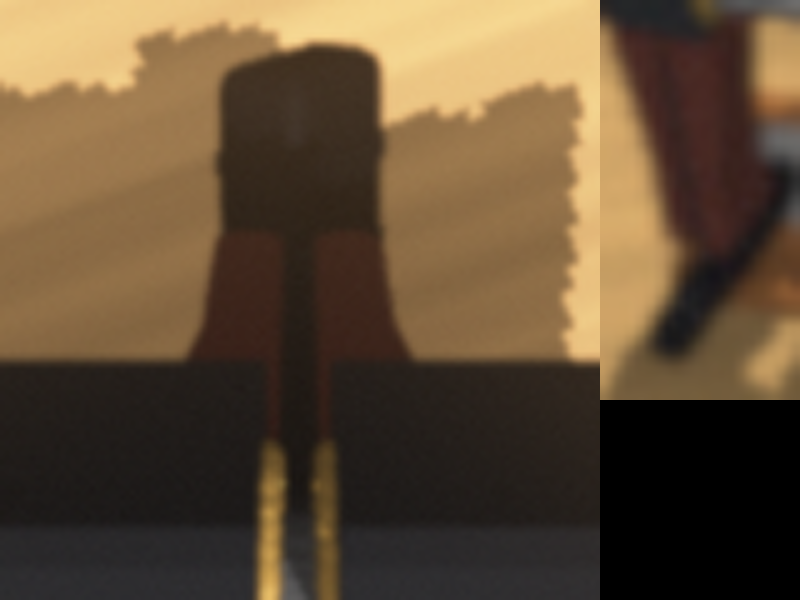

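The wrist crop shows the fingers nearly shut in front of the wider handle, and the scene crop shows the handle passing in front of and below the finger ends. I'll check the height by projection.

Run:
```python
from h import *
s=robot.sense();g=np.array([.6199,-.2858,.05])
for n in('scene','side'):print(n,'tcp',proj(s['tcp_pos'],n),'grip',proj(g,n),'hend',proj(g+.03*np.array([.935,-.354,0]),n),'tcp+20',proj(s['tcp_pos']+[0,0,.02],n))
p=np.array(s['tcp_pos'])
print(proj(p,'wrist',s),proj(p+[0,0,.03],'wrist',s))
```

```text
scene tcp [[213.17683618 250.49422816]] grip [[211.93728235 244.54470732]] hend [[206.13566431 252.1454174 ]] tcp+20 [[212.04087186 244.3795926 ]]
side tcp [[326.08816374 151.94509339]] grip [[326.42613991 147.7239026 ]] hend [[320.0636363  143.60464211]] tcp+20 [[326.0603096  147.43139447]]
[[321.14530741 227.0453956 ]] [[321.41589603 244.51203087]]
```

The visible fingertips sit about 20–30 mm above the stated TCP, so the jaws have shut over the handle. I'll open, go down 20 mm (still clear of the table either way) and close again.

Call:
apply_moves(
  rows=[
    {"jaw":0,"x":0,"y":0,"z":0,"spin":0},
    {"jaw":0,"x":0,"y":0,"z":0,"spin":0},
    {"jaw":0,"x":0,"y":0,"z":0,"spin":0},
    {"jaw":0,"x":0,"y":0,"z":0,"spin":0},
    {"jaw":0,"x":0,"y":0,"z":0,"spin":0},
  ],
)

```text
time: 4.78
tcp_pos: [0.6209, -0.2852, 0.0313]
eef_rot: [[0.935, -0.354, -0.0], [-0.354, -0.935, 0.0], [-0.0, -0.0, -1.0]]
ft_force: [-0.7, -0.3, -1.0]
width: 0.539
grasp_force: 0.0
```

Run:
```python
from h import *
s=robot.sense();im=imaging.snapshot('wrist');sc=imaging.snapshot('scene');sd=imaging.snapshot('side');print(s['tcp_pos'],s['width'],s['ft_force'])
w=s['width']*.044;p=np.array(s['tcp_pos']);R=s['eef_rot']
for dz in(0,.02,.03):
  for n in('scene','side','wrist'):
    print(dz,n,proj([p+R@[.01,y,-dz] for y in(w,-w)],n,s).round(1).tolist())
a=cv2.resize(im[150:350,160:480],(800,500),interpolation=2)[:300,:,::-1]
k=lambda m,x,y:cv2.resize(m[y:y+60,x:x+80],(400,300),interpolation=2)[:,:,::-1]
cv2.imwrite('pics/g3.png',np.vstack([a,np.hstack([k(sc,180,200),k(sd,290,110)])]))
```

```text
[ 0.62094    -0.28521817  0.03132553] 0.5388723356713881 [-0.7396431  -0.29793464 -0.99658625]
0 scene [[202.8, 251.3], [219.9, 254.7]]
0 side [[328.9, 147.2], [319.0, 154.0]]
0 wrist [[357.6, 212.4], [284.7, 212.5]]
0.02 scene [[201.6, 245.2], [218.8, 248.6]]
0.02 side [[328.9, 142.7], [318.9, 149.5]]
0.02 wrist [[361.7, 222.1], [281.0, 222.1]]
0.03 scene [[200.9, 242.1], [218.2, 245.5]]
0.03 side [[328.9, 140.4], [318.8, 147.2]]
0.03 wrist [[364.1, 227.7], [278.8, 227.7]]
```

View pics/g3.png

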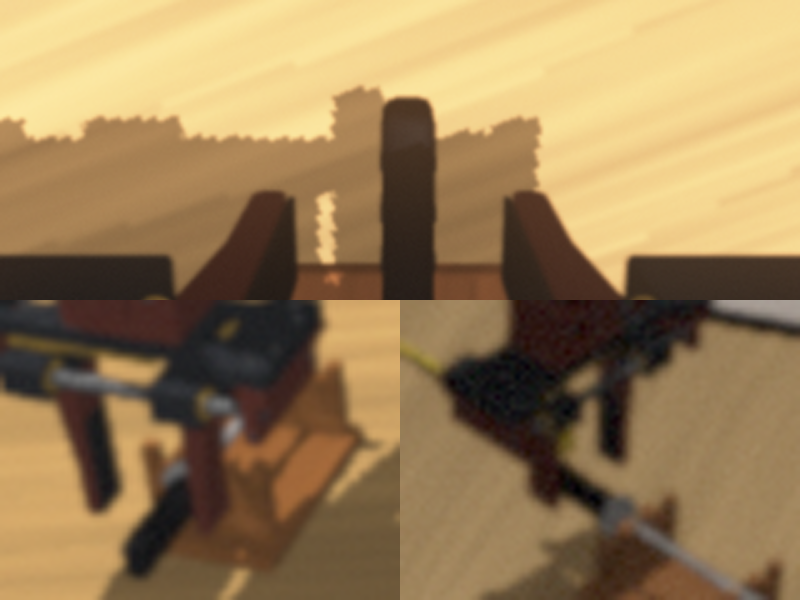

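All views agree that the fingertips end about 30 mm behind the reported TCP (wrist tips at (279,228) and (361,228); scene tip at (200,242)). I'll go down 30 mm and close.

Call:
apply_moves(
  rows=[
    {"jaw":0.5,"x":0.5,"y":0,"z":15,"spin":0},
    {"jaw":0.5,"x":0,"y":0,"z":15,"spin":0},
    {"jaw":1,"x":0,"y":0,"z":0,"spin":0},
    {"jaw":1,"x":0,"y":0,"z":0,"spin":0},
    {"jaw":1,"x":0,"y":0,"z":0,"spin":0},
  ],
  force=30,
)

```text
time: 5.55
tcp_pos: [0.6218, -0.2856, 0.0018]
eef_rot: [[0.935, -0.354, 0.001], [-0.354, -0.935, -0.0], [0.001, 0.0, -1.0]]
ft_force: [-0.8, 0.5, 0.1]
width: 0.2
grasp_force: 0.0
```

Call:
apply_moves(
  rows=[
    {"jaw":1,"x":0,"y":0,"z":0,"spin":0},
    {"jaw":1,"x":0,"y":0,"z":0,"spin":0},
    {"jaw":1,"x":0,"y":0,"z":0,"spin":0},
  ],
)

```text
time: 5.92
tcp_pos: [0.6218, -0.2855, 0.0017]
eef_rot: [[0.935, -0.354, 0.001], [-0.354, -0.935, -0.0], [0.001, 0.0, -1.0]]
ft_force: [0.3, -0.9, 1.7]
width: 0.136
grasp_force: 30.0
```

Gripped: the opening is 12 mm at 30 N. The tool cannot tilt, so the rod has to pivot between the pads. I'll try this in the rest: loosen to 3 N and raise the handle so the rod pivots on the front notch under its own weight.

Call:
apply_moves(
  rows=[
    {"jaw":1,"x":0,"y":0,"z":0,"spin":0},
    {"jaw":1,"x":0,"y":0,"z":-6,"spin":0},
    {"jaw":1,"x":0,"y":0,"z":-8,"spin":0},
    {"jaw":1,"x":0,"y":0,"z":-8,"spin":0},
    {"jaw":1,"x":0,"y":0,"z":-8,"spin":0},
  ],
  force=3,
)

```text
time: 6.55
tcp_pos: [0.6215, -0.2855, 0.0322]
eef_rot: [[0.935, -0.354, 0.0], [-0.354, -0.935, -0.0], [0.0, 0.0, -1.0]]
ft_force: [0.3, -0.3, -0.3]
width: 0.133
grasp_force: 3.0
```

```bash
cat >> h.py <<'E'
def rodfit(s,imgs,L0=.044,L1=.168,w=.006,ang=np.arange(-10,91,1.)):
    """tilt (deg below level) of rod about grasp point by low-saturation evidence along the model rod; contrast to its flanks"""
    R=s['eef_rot'];G=np.array(s['tcp_pos'])-R[:,2]*.049;u=-R[:,0];out=[]
    t=np.linspace(L0,L1,60)
    for n in imgs:
        hsv=cv2.cvtColor(imgs[n],cv2.COLOR_RGB2HSV).astype(np.float32);S=hsv[...,1];sc=[]
        for a in ang:
            r=np.radians(a);d=u*np.cos(r)-np.array([0,0,np.sin(r)])
            uv=proj(G+t[:,None]*d,n);tn=uv[-1]-uv[0];tn/=np.linalg.norm(tn);nn=np.array([-tn[1],tn[0]])
            f=lambda q:cv2.remap(S,q[:,0].astype(np.float32)[None],q[:,1].astype(np.float32)[None],cv2.INTER_LINEAR)[0]
            sc.append(np.mean(np.minimum(f(uv+5*nn),f(uv-5*nn))-f(uv)))
        sc=np.array(sc);i=np.argsort(-sc)[:5];out.append((n,[(float(ang[j]),round(float(sc[j]),1)) for j in i]))
    for o in out:print(o)
def look():
    s=robot.sense();im={n:imaging.snapshot(n) for n in('scene','side')}
    print(np.round(s['tcp_pos'],4),s['width'],s['grasp_force'],np.round(s['ft_force'],1));rodfit(s,im);return s,im
E
python3 - <<'E'
from h import *
look()
E
```

```text
[ 0.6215 -0.2855  0.0322] 0.13282257720654564 3.0003050342202187 [ 0.3 -0.3 -0.3]
('scene', [(9.0, 5.2), (10.0, 5.2), (8.0, 3.3), (11.0, 2.3), (7.0, 1.7)])
('side', [(13.0, 72.1), (14.0, 71.6), (12.0, 67.7), (15.0, 66.8), (11.0, 59.8)])
```

The pivot works, with a tilt of about 12–13°. I'll continue on the arc to about 40°.

Call:
apply_moves(
  rows=[
    {"jaw":1,"x":0,"y":0,"z":-10,"spin":0},
    {"jaw":1,"x":-2,"y":0,"z":-10,"spin":0},
    {"jaw":1,"x":-6,"y":0,"z":-10,"spin":0},
    {"jaw":1,"x":-8,"y":0,"z":-10,"spin":0},
    {"jaw":1,"x":-8,"y":0,"z":-10,"spin":0},
  ],
)

```text
time: 7.28
tcp_pos: [0.5984, -0.2767, 0.0822]
eef_rot: [[0.935, -0.354, 0.0], [-0.354, -0.935, -0.0], [0.0, 0.0, -1.0]]
ft_force: [-0.7, -0.5, -0.1]
width: 0.138
grasp_force: 3.0
```

Run:
```python
from h import *
look()
```

```text
[ 0.5984 -0.2767  0.0822] 0.13826125386160573 3.0006027594208717 [-0.7 -0.5 -0.1]
('scene', [(34.0, 56.9), (33.0, 56.3), (35.0, 46.2), (32.0, 40.2), (36.0, 25.7)])
('side', [(35.0, 65.2), (34.0, 64.2), (36.0, 61.0), (33.0, 58.8), (37.0, 51.8)])
```

Call:
apply_moves(
  rows=[
    {"jaw":1,"x":-5,"y":0,"z":-6,"spin":0},
    {"jaw":1,"x":-5,"y":0,"z":-7,"spin":0},
    {"jaw":1,"x":0,"y":0,"z":0,"spin":0},
  ],
)

```text
time: 7.75
tcp_pos: [0.5896, -0.2734, 0.0949]
eef_rot: [[0.935, -0.354, 0.0], [-0.354, -0.935, -0.0], [0.001, 0.0, -1.0]]
ft_force: [0.9, 0.2, 0.6]
width: 0.139
grasp_force: 3.0
```

Call:
apply_moves(
  rows=[
    {"jaw":1,"x":0,"y":0,"z":0,"spin":0},
    {"jaw":1,"x":0,"y":0,"z":0,"spin":0},
    {"jaw":1,"x":0,"y":0,"z":-20,"spin":0},
    {"jaw":1,"x":0,"y":0,"z":-40,"spin":0},
    {"jaw":1,"x":0,"y":0,"z":-40,"spin":0},
  ],
  force=30,
)

```text
time: 8.38
tcp_pos: [0.5898, -0.2732, 0.1965]
eef_rot: [[0.935, -0.354, 0.0], [-0.354, -0.935, 0.0], [0.0, -0.0, -1.0]]
ft_force: [0.2, -0.2, -0.5]
width: 0.132
grasp_force: 30.0
```

Run:
```python
from h import *
s,im=look()
m=np.array([.481,.222,.124]);n=np.array([np.cos(np.radians(25))*np.cos(np.radians(40)),np.sin(np.radians(25))*np.cos(np.radians(40)),np.sin(np.radians(40))])
# G when tip is d beyond mouth along axis: tip 168mm from G
for k in(.03,):print('pre-insert tcp',m+n*(k+.168)-[0,0,.049])
plan((.6,.0,.26),0,10)
```

```text
[ 0.5898 -0.2732  0.1965] 0.13233901799655728 29.999305307865143 [ 0.2 -0.2 -0.5]
('scene', [(42.0, 25.1), (41.0, 24.9), (43.0, 22.4), (44.0, 18.8), (40.0, 18.1)])
('side', [(40.0, 52.9), (39.0, 50.1), (41.0, 49.8), (38.0, 42.5), (42.0, 41.4)])
pre-insert tcp [0.61846586 0.28610139 0.20227195]
from [ 0.5929 -0.2747  0.2009] rows x,y,z,spin
(np.float64(-9.1), np.float64(-25.9), np.float64(-5.9), np.float64(-2.1))
(np.float64(-8.1), np.float64(-26.3), np.float64(-5.9), np.float64(-2.1))
(np.float64(-7.1), np.float64(-26.5), np.float64(-5.9), np.float64(-2.1))
(np.float64(-6.2), np.float64(-26.8), np.float64(-5.9), np.float64(-2.1))
(np.float64(-5.2), np.float64(-27.0), np.float64(-5.9), np.float64(-2.1))
(np.float64(-4.2), np.float64(-27.2), np.float64(-5.9), np.float64(-2.1))
(np.float64(-3.2), np.float64(-27.3), np.float64(-5.9), np.float64(-2.1))
(np.float64(-2.1), np.float64(-27.4), np.float64(-5.9), np.float64(-2.1))
(np.float64(-1.2), np.float64(-27.4), np.float64(-6.0), np.float64(-2.1))
(np.float64(-0.1), np.float64(-27.5), np.float64(-5.9), np.float64(-2.1))
end [0.6  0.   0.26] 0.26
```

Tilt is about 40°. I'll move beside the neck with the wrist camera facing it.

Run:
```python
from h import *
plan((.49,.115,.25),87,15)
```

```text
from [ 0.5929 -0.2747  0.2009] rows x,y,z,spin
(np.float64(-15.6), np.float64(-21.9), np.float64(-3.3), np.float64(-7.2))
(np.float64(-12.8), np.float64(-23.7), np.float64(-3.3), np.float64(-7.2))
(np.float64(-9.7), np.float64(-25.1), np.float64(-3.3), np.float64(-7.2))
(np.float64(-6.5), np.float64(-26.1), np.float64(-3.3), np.float64(-7.2))
(np.float64(-3.1), np.float64(-26.7), np.float64(-3.3), np.float64(-7.2))
(np.float64(0.2), np.float64(-26.9), np.float64(-3.3), np.float64(-7.2))
(np.float64(3.6), np.float64(-26.6), np.float64(-3.3), np.float64(-7.2))
(np.float64(6.9), np.float64(-26.0), np.float64(-3.3), np.float64(-7.2))
(np.float64(10.1), np.float64(-24.9), np.float64(-3.2), np.float64(-7.2))
(np.float64(13.1), np.float64(-23.4), np.float64(-3.3), np.float64(-7.2))
(np.float64(16.0), np.float64(-21.6), np.float64(-3.2), np.float64(-7.2))
(np.float64(18.5), np.float64(-19.4), np.float64(-3.3), np.float64(-7.2))
(np.float64(20.8), np.float64(-16.9), np.float64(-3.2), np.float64(-7.2))
(np.float64(22.8), np.float64(-14.2), np.float64(-3.3), np.float64(-7.2))
(np.float64(24.4), np.float64(-11.3), np.float64(-3.2), np.float64(-7.2))
end [0.49  0.115 0.25 ] 87.26
```

Call:
apply_moves(
  rows=[
    {"jaw":1,"x":-15.6,"y":-22,"z":-3.3,"spin":-7.2},
    {"jaw":1,"x":-12.8,"y":-23.7,"z":-3.3,"spin":-7.2},
    {"jaw":1,"x":-9.7,"y":-25,"z":-3.3,"spin":-7.2},
    {"jaw":1,"x":-6.5,"y":-26,"z":-3.3,"spin":-7.2},
    {"jaw":1,"x":-3,"y":-26.7,"z":-3.3,"spin":-7.2},
  ],
)

```text
time: 9.1
tcp_pos: [0.5549, -0.1424, 0.211]
eef_rot: [[0.964, 0.267, -0.0], [0.267, -0.964, 0.0], [-0.0, -0.0, -1.0]]
ft_force: [-0.2, -0.5, 0.4]
width: 0.135
grasp_force: 30.0
```

Call:
apply_moves(
  rows=[
    {"jaw":1,"x":0,"y":-27,"z":-3.3,"spin":-7.2},
    {"jaw":1,"x":3.6,"y":-26.6,"z":-3.3,"spin":-7.2},
    {"jaw":1,"x":7,"y":-26,"z":-3.3,"spin":-7.2},
    {"jaw":1,"x":10,"y":-25,"z":-3.3,"spin":-7.2},
    {"jaw":1,"x":13,"y":-23.4,"z":-3.3,"spin":-7.2},
  ],
)

```text
time: 9.72
tcp_pos: [0.5202, -0.0125, 0.2276]
eef_rot: [[0.623, 0.783, -0.0], [0.783, -0.623, 0.0], [0.0, -0.0, -1.0]]
ft_force: [0.5, -0.9, -0.6]
width: 0.136
grasp_force: 30.0
```

Call:
apply_moves(
  rows=[
    {"jaw":1,"x":16,"y":-21.6,"z":-3.3,"spin":-7.2},
    {"jaw":1,"x":18.5,"y":-19.4,"z":-3.3,"spin":-7.2},
    {"jaw":1,"x":21,"y":-17,"z":-3.3,"spin":-7.2},
    {"jaw":1,"x":22.8,"y":-14,"z":-3.3,"spin":-7.2},
    {"jaw":1,"x":24.4,"y":-11.3,"z":-3.3,"spin":-7.2},
  ],
)

```text
time: 10.35
tcp_pos: [0.486, 0.1174, 0.2441]
eef_rot: [[0.044, 0.999, -0.0], [0.999, -0.044, 0.0], [0.0, -0.0, -1.0]]
ft_force: [1.4, 0.2, -0.5]
width: 0.134
grasp_force: 30.0
```

Call:
apply_moves(
  rows=[
    {"jaw":1,"x":0,"y":0,"z":0,"spin":0},
    {"jaw":1,"x":0,"y":0,"z":0,"spin":0},
  ],
)

```text
time: 10.6
tcp_pos: [0.4866, 0.1161, 0.2438]
eef_rot: [[0.049, 0.999, -0.0], [0.999, -0.049, -0.0], [-0.0, -0.0, -1.0]]
ft_force: [-0.5, -0.4, 0.1]
width: 0.136
grasp_force: 30.0
```

Run:
```python
from h import *
import pickle
s=robot.sense();im=imaging.snapshot('wrist');pickle.dump(s,open('w2.pkl','wb'))
print(s['tcp_pos'],s['grasp_force']);print('pred mouth',proj([.481,.222,.124],'wrist',s))
cv2.imwrite('pics/w2.png',cv2.resize(im[:300,120:520],(800,600),interpolation=2)[:,:,::-1])
```

```text
[0.4865599  0.116073   0.24381689] 29.999137222766876
pred mouth [[307.56539162  81.80022288]]
```

View pics/w2.png

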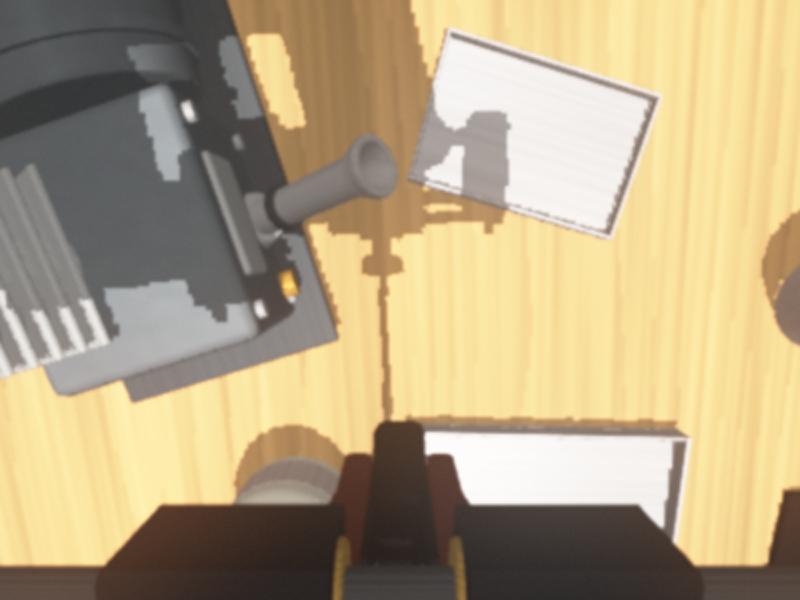

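The mouth is at (307,83) in wrist pixels, against (307.6,81.8) predicted. The tube's axis runs from about panel (283,206) to (374,166).

Run:
```python
from h import *
import pickle
np.set_printoptions(precision=4,suppress=True)
s=pickle.load(open('w2.pkl','rb'))
pp=lambda x,y:(120+x/2,y/2)
m,e=tri((pp(374,166),'wrist',s),((401.2,182),'scene'),((294.2,269.2),'side'));print(m,e, plane(pp(374,166),.124,'wrist',s))
m=plane(pp(374,166),.124,'wrist',s)
for az in(15,20,25,30):
    n=np.array([np.cos(np.radians(az))*np.cos(np.radians(40)),np.sin(np.radians(az))*np.cos(np.radians(40)),np.sin(np.radians(40))])
    uv=proj([m,m-.04*n,m-.08*n],'wrist',s);print(az,((uv-[120,0])*2).round(1).tolist(),proj([m-.08*n],'scene').round(1),proj([m-.08*n],'side').round(1))
for z,a,b in((.01,(235,0),(338,335)),(.14,(165,85),(258,330)),(.01,(135,400),(338,338))):
    A,B=plane(pp(*a),z,'wrist',s),plane(pp(*b),z,'wrist',s);d=A-B;print(z,np.degrees(np.arctan2(d[1],d[0]))-90)
print('tray corners big',plane(pp(424,430),.022,'wrist',s),plane(pp(688,437),.022,'wrist',s))
```

```text
[0.4806 0.2216 0.12  ] [0.0007] [0.4804 0.221  0.124 ]
15 [[374.0, 166.0], [320.0, 191.3], [274.4, 212.7]] [[389.  185.6]] [[320.  282.6]]
20 [[374.0, 166.0], [321.9, 196.4], [278.2, 222.0]] [[387.4 186. ]] [[320.3 280.8]]
25 [[374.0, 166.0], [324.3, 201.3], [282.6, 230.8]] [[385.9 186.4]] [[320.3 278.9]]
30 [[374.0, 166.0], [327.0, 205.9], [287.7, 239.2]] [[384.5 187. ]] [[320.2 277. ]]
0.01 12.909242707977896
0.14 15.050327671323075
0.01 -255.89697847813488
tray corners big [0.5019 0.0576 0.022 ] [0.687  0.0432 0.022 ]
```

The neck's azimuth is about 14° from the base edges. Now the pre-insert pose, 50 mm out along its axis.

Run:
```python
from h import *
plan((.6424,.2619,.225),14,10)
```

```text
from [0.4866 0.1159 0.2438] rows x,y,z,spin
(np.float64(15.4), np.float64(14.8), np.float64(1.9), np.float64(7.3))
(np.float64(17.1), np.float64(12.8), np.float64(1.9), np.float64(7.3))
(np.float64(18.6), np.float64(10.5), np.float64(1.9), np.float64(7.3))
(np.float64(19.8), np.float64(8.0), np.float64(1.9), np.float64(7.3))
(np.float64(20.6), np.float64(5.5), np.float64(1.9), np.float64(7.3))
(np.float64(21.2), np.float64(2.8), np.float64(1.9), np.float64(7.3))
(np.float64(21.3), np.float64(0.1), np.float64(1.8), np.float64(7.3))
(np.float64(21.2), np.float64(-2.6), np.float64(1.9), np.float64(7.3))
(np.float64(20.7), np.float64(-5.3), np.float64(1.8), np.float64(7.3))
(np.float64(19.8), np.float64(-8.0), np.float64(1.9), np.float64(7.3))
end [0.6424 0.2619 0.225 ] 14.17
```

Call:
apply_moves(
  rows=[
    {"jaw":1,"x":15.4,"y":14.8,"z":1.8,"spin":7.3},
    {"jaw":1,"x":17,"y":12.8,"z":1.8,"spin":7.3},
    {"jaw":1,"x":18.6,"y":10.5,"z":1.8,"spin":7.3},
    {"jaw":1,"x":19.8,"y":8,"z":1.8,"spin":7.3},
    {"jaw":1,"x":20.6,"y":5.5,"z":1.8,"spin":7.3},
  ],
)

```text
time: 11.28
tcp_pos: [0.5651, 0.1888, 0.2345]
eef_rot: [[0.638, 0.77, -0.0], [0.77, -0.638, -0.0], [-0.0, -0.0, -1.0]]
ft_force: [0.3, 0.2, -0.4]
width: 0.133
grasp_force: 30.0
```

Call:
apply_moves(
  rows=[
    {"jaw":1,"x":21,"y":2.8,"z":1.9,"spin":7.3},
    {"jaw":1,"x":21,"y":0,"z":1.9,"spin":7.3},
    {"jaw":1,"x":21,"y":-2.6,"z":1.9,"spin":7.3},
    {"jaw":1,"x":20.7,"y":-5.3,"z":1.9,"spin":7.3},
    {"jaw":1,"x":19.8,"y":-8,"z":1.9,"spin":7.3},
  ],
)

```text
time: 11.9
tcp_pos: [0.6424, 0.2615, 0.2248]
eef_rot: [[0.971, 0.24, -0.001], [0.24, -0.971, -0.0], [-0.001, 0.0, -1.0]]
ft_force: [0.8, 0.4, 0.2]
width: 0.135
grasp_force: 30.0
```

Call:
apply_moves(
  rows=[
    {"jaw":1,"x":0,"y":0,"z":0,"spin":0},
    {"jaw":1,"x":0,"y":0,"z":0,"spin":0},
  ],
)

```text
time: 12.15
tcp_pos: [0.6411, 0.2612, 0.2249]
eef_rot: [[0.969, 0.247, -0.001], [0.247, -0.969, -0.001], [-0.001, 0.0, -1.0]]
ft_force: [-0.1, -0.5, 0.3]
width: 0.135
grasp_force: 30.0
```

Run:
```python
from h import *
s,im=look();plan((.6276,.2577,.2033),14,3)
G=np.array(s['tcp_pos'])+[0,0,.049];u=-s['eef_rot'][:,0];r=np.radians(40)
for n in('scene','side'):
    print(n,'tip pred',proj(G+.168*(u*np.cos(r)-[0,0,np.sin(r)]),n),'mouth',proj([.4804,.221,.124],n))
x,y=360,130;k=lambda m,x,y:cv2.resize(m[y:y+75,x:x+100],(400,300),interpolation=2)[:,:,::-1]
cv2.imwrite('pics/pre.png',np.hstack([k(im['scene'],370,130),k(im['side'],240,210)]))
```

```text
[0.6411 0.2612 0.2249] 0.13524834315917678 29.999225735664368 [-0.1 -0.5  0.3]
('scene', [(39.0, 9.8), (40.0, 8.5), (38.0, 7.8), (41.0, 5.2), (37.0, 3.8)])
('side', [(40.0, 68.9), (41.0, 68.2), (39.0, 60.6), (42.0, 57.8), (38.0, 46.2)])
from [0.6411 0.2614 0.2254] rows x,y,z,spin
(np.float64(-4.7), np.float64(0.1), np.float64(7.4), np.float64(0.1))
(np.float64(-4.6), np.float64(0.1), np.float64(7.4), np.float64(0.1))
(np.float64(-4.7), np.float64(0.0), np.float64(7.3), np.float64(0.1))
end [0.6276 0.2577 0.2033] 14.0
scene tip pred [[409.39507042 174.01473102]] mouth [[401.19601108 180.79898479]]
side tip pred [[278.09219411 255.61288618]] mouth [[294.50963892 268.00686442]]
```

View pics/pre.png

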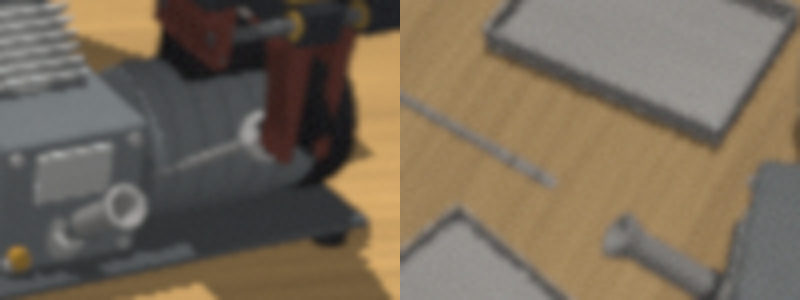

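The side crop shows the tip at (278.3,255.8), as predicted, lined up with the mouth. I'll lower onto the axis and start inserting.

Call:
apply_moves(
  rows=[
    {"jaw":1,"x":-4.7,"y":0,"z":7.4,"spin":0.1},
    {"jaw":1,"x":-4.7,"y":0,"z":7.4,"spin":0.1},
    {"jaw":1,"x":-4.7,"y":0,"z":7.4,"spin":0.1},
    {"jaw":1,"x":0,"y":0,"z":0,"spin":0},
  ],
)

```text
time: 12.75
tcp_pos: [0.6268, 0.2586, 0.2022]
eef_rot: [[0.97, 0.242, -0.002], [0.242, -0.97, -0.001], [-0.002, 0.0, -1.0]]
ft_force: [0.8, -1.0, -0.2]
width: 0.131
grasp_force: 30.0
```

Call:
apply_moves(
  rows=[
    {"jaw":1,"x":-9.2,"y":0,"z":7.7,"spin":0},
    {"jaw":1,"x":-9.2,"y":0,"z":7.7,"spin":0},
    {"jaw":1,"x":-9.2,"y":0,"z":7.7,"spin":0},
    {"jaw":1,"x":-6,"y":0,"z":5,"spin":0},
    {"jaw":1,"x":0,"y":0,"z":0,"spin":0},
  ],
)

```text
time: 13.38
tcp_pos: [0.5946, 0.2503, 0.1746]
eef_rot: [[0.97, 0.242, -0.001], [0.242, -0.97, -0.001], [-0.001, 0.001, -1.0]]
ft_force: [-0.4, -0.6, -0.7]
width: 0.136
grasp_force: 30.0
```

```bash
cat >> h.py <<'E'
M=np.array([.4804,.221,.124]);AZ=14.
def nv(az=AZ): a=np.radians(az);e=np.radians(40);return np.array([np.cos(a)*np.cos(e),np.sin(a)*np.cos(e),np.sin(e)])
def ax(s):
    n=nv();v=np.array(s['tcp_pos'])+[0,0,.049]-M;k=v@n;o=v-k*n
    a=np.radians(AZ);print('along mm',round(k*1000,1),'seated at ~38; lateral(left)',round(1000*o@[-np.sin(a),np.cos(a),0],1),'above',round(1000*o@np.cross(n,[np.sin(a),-np.cos(a),0])*-1,1),o.round(4))
E
python3 - <<'E'
from h import *
s,im=look();ax(s);print(s['moment'])
E
```

```text
[0.5946 0.2503 0.1746] 0.13553830447876966 29.998835921287537 [-0.4 -0.6 -0.7]
('scene', [(40.0, 5.7), (39.0, 5.5), (41.0, 5.2), (38.0, 5.0), (37.0, 4.1)])
('side', [(40.0, 63.4), (41.0, 62.8), (42.0, 55.6), (39.0, 53.5), (43.0, 44.3)])
along mm 154.3 seated at ~38; lateral(left) 0.8 above 0.5 [-0.0005  0.0007  0.0004]
[-0.16492037 -0.23062989  0.10741653]
```

Call:
apply_moves(
  rows=[
    {"jaw":1,"x":-7.7,"y":0,"z":6.4,"spin":0},
    {"jaw":1,"x":-7.7,"y":0,"z":6.4,"spin":0},
    {"jaw":1,"x":-7.7,"y":0,"z":6.4,"spin":0},
    {"jaw":1,"x":-7.7,"y":0,"z":6.4,"spin":0},
  ],
  force=15,
)

```text
time: 13.98
tcp_pos: [0.5647, 0.243, 0.1489]
eef_rot: [[0.97, 0.242, -0.0], [0.242, -0.97, -0.0], [-0.0, 0.0, -1.0]]
ft_force: [2.1, -1.3, -0.9]
width: 0.136
grasp_force: 15.0
```

Run:
```python
from h import *
s=robot.sense();ax(s);print(s['ft_force'],s['moment'])
```

```text
along mm 114.3 seated at ~38; lateral(left) 1.0 above 0.6 [-0.0006  0.0009  0.0005]
[ 2.14147353 -1.30203299 -0.86877508] [-0.17769748 -0.47840859  0.14062059]
```

Call:
apply_moves(
  rows=[
    {"jaw":1,"x":-7.7,"y":0.5,"z":6.4,"spin":0},
    {"jaw":1,"x":-7.7,"y":0.5,"z":6.4,"spin":0},
    {"jaw":1,"x":-7.7,"y":0,"z":6.4,"spin":0},
    {"jaw":1,"x":-7.7,"y":0,"z":6.4,"spin":0},
  ],
)

```text
time: 14.48
tcp_pos: [0.5351, 0.2348, 0.1234]
eef_rot: [[0.97, 0.241, -0.0], [0.241, -0.97, 0.0], [-0.0, -0.0, -1.0]]
ft_force: [0.7, -0.3, -0.6]
width: 0.137
grasp_force: 15.0
```

Run:
```python
from h import *
s,im=look();ax(s);print(s['ft_force'],s['moment'])
```

```text
[0.5351 0.2348 0.1234] 0.13749446827006914 14.998421967029572 [ 0.7 -0.3 -0.6]
('scene', [(-10.0, 2.3), (31.0, 1.0), (-9.0, 0.9), (-8.0, 0.8), (30.0, 0.7)])
('side', [(41.0, 57.4), (40.0, 56.9), (42.0, 49.9), (39.0, 48.1), (43.0, 39.3)])
along mm 74.3 seated at ~38; lateral(left) 0.1 above 0.8 [-0.0006 -0.      0.0006]
[ 0.66566208 -0.33518731 -0.57078426] [-0.09913749 -0.30835548  0.10946989]
```

Call:
apply_moves(
  rows=[
    {"jaw":1,"x":-7.7,"y":0,"z":6.5,"spin":0},
    {"jaw":1,"x":-7.7,"y":0,"z":6.5,"spin":0},
    {"jaw":1,"x":-6.1,"y":0,"z":5.2,"spin":0},
    {"jaw":1,"x":0,"y":0,"z":0,"spin":0},
  ],
)

```text
time: 15.08
tcp_pos: [0.5139, 0.2294, 0.1051]
eef_rot: [[0.97, 0.242, -0.001], [0.242, -0.97, -0.001], [-0.002, 0.0, -1.0]]
ft_force: [-0.1, -0.8, -0.1]
width: 0.136
grasp_force: 15.0
```

Call:
apply_moves(
  rows=[
    {"jaw":1,"x":-1.5,"y":0,"z":1.3,"spin":0},
    {"jaw":1,"x":-1.5,"y":0,"z":1.3,"spin":0},
    {"jaw":1,"x":0,"y":0,"z":0,"spin":0},
  ],
)

```text
time: 15.45
tcp_pos: [0.5118, 0.229, 0.103]
eef_rot: [[0.97, 0.241, -0.0], [0.241, -0.97, 0.0], [-0.0, -0.0, -1.0]]
ft_force: [0.2, 0.1, -0.7]
width: 0.132
grasp_force: 15.0
```

Call:
apply_moves(
  rows=[
    {"jaw":1,"x":-1.5,"y":0,"z":1.3,"spin":0},
    {"jaw":1,"x":0,"y":0,"z":0,"spin":0},
  ],
)

```text
time: 15.7
tcp_pos: [0.5103, 0.2285, 0.1017]
eef_rot: [[0.97, 0.241, -0.0], [0.241, -0.97, -0.0], [-0.0, 0.0, -1.0]]
ft_force: [0.3, -0.1, -1.7]
width: 0.14
grasp_force: 15.0
```

Run:
```python
from h import *
s=robot.sense();ax(s);print(s['ft_force'],s['ft_force']@nv(),s['moment'])
```

```text
along mm 40.7 seated at ~38; lateral(left) 0.1 above 0.6 [-0.0004 -0.      0.0005]
[ 0.25805199 -0.10546917 -1.7017647 ] -0.9216117498195129 [ 0.01191579 -0.05170178  0.00362184]
```

Call:
apply_moves(
  rows=[
    {"jaw":1,"x":-1.5,"y":0,"z":1.3,"spin":0},
    {"jaw":1,"x":0,"y":0,"z":0,"spin":0},
  ],
)

```text
time: 15.95
tcp_pos: [0.5093, 0.2284, 0.1007]
eef_rot: [[0.97, 0.241, 0.001], [0.241, -0.97, 0.0], [0.001, -0.0, -1.0]]
ft_force: [-0.2, -0.2, 0.5]
width: 0.133
grasp_force: 15.0
```

Call:
apply_moves(
  rows=[
    {"jaw":1,"x":-1.5,"y":0,"z":1.3,"spin":0},
    {"jaw":1,"x":0,"y":0,"z":0,"spin":0},
  ],
)

```text
time: 16.2
tcp_pos: [0.5095, 0.2286, 0.1003]
eef_rot: [[0.97, 0.242, 0.004], [0.242, -0.97, 0.002], [0.004, -0.0, -1.0]]
ft_force: [4.3, 1.1, 4.6]
width: 0.133
grasp_force: 15.0
```

Call:
apply_moves(
  rows=[
    {"jaw":1,"x":-1,"y":0,"z":0.8,"spin":0},
    {"jaw":1,"x":0,"y":0,"z":0,"spin":0},
  ],
)

```text
time: 16.45
tcp_pos: [0.5097, 0.2287, 0.1003]
eef_rot: [[0.97, 0.242, 0.006], [0.242, -0.97, 0.002], [0.007, -0.001, -1.0]]
ft_force: [5.9, 1.1, 8.4]
width: 0.136
grasp_force: 15.0
```

The collar is against the mouth: about 10 N along the axis, and the position stops at the expected depth. I'll press a little more, then draw out.

Call:
apply_moves(
  rows=[
    {"jaw":1,"x":-0.8,"y":0,"z":0.7,"spin":0},
    {"jaw":1,"x":0,"y":0,"z":0,"spin":0},
    {"jaw":1,"x":0,"y":0,"z":0,"spin":0},
  ],
)

```text
time: 16.82
tcp_pos: [0.5098, 0.2287, 0.1001]
eef_rot: [[0.97, 0.242, 0.008], [0.242, -0.97, 0.003], [0.008, -0.001, -1.0]]
ft_force: [5.2, -0.2, 11.8]
width: 0.132
grasp_force: 15.0
```

Run:
```python
from h import *
s=robot.sense();ax(s);print(s['ft_force'],s['ft_force']@nv(),s['moment'])
im=imaging.snapshot('side');sc=imaging.snapshot('scene')
k=lambda m,x,y:cv2.resize(m[y:y+50,x:x+66],(528,400),interpolation=2)[:,:,::-1]
cv2.imwrite('pics/seat.png',np.hstack([k(im,265,235),k(sc,375,155)])[:, :800])
# collar tilt colinear check: numeric rod/handle gap between collar and rim in side view along axis
G=M+nv()*np.linspace(-.03,.02,26)[:,None];g=cv2.cvtColor(im,cv2.COLOR_RGB2GRAY)
uv=proj(G,'side').astype(np.float32);print(cv2.remap(g,uv[:,0][None],uv[:,1][None],1)[0].tolist())
```

```text
along mm 39.4 seated at ~38; lateral(left) 0.4 above -0.3 [ 0.0001  0.0004 -0.0002]
[ 5.22628808 -0.19888003 11.83321197] 11.454030835270594 [-0.05961981 -0.93409589  0.04518117]
[111, 110, 110, 111, 112, 112, 109, 107, 105, 103, 103, 106, 110, 114, 117, 115, 108, 90, 65, 40, 20, 14, 12, 14, 14, 10]
```

Seated: the black handle begins about 6 mm above the rim, so the collar is on the mouth. I'll draw out with the last 20 mm still in the mouth, then level the rod by pivoting it on the lower rim.

Call:
apply_moves(
  rows=[
    {"jaw":1,"x":2.5,"y":0,"z":-2,"spin":0},
    {"jaw":1,"x":13.8,"y":0,"z":-11.6,"spin":0},
    {"jaw":1,"x":13.8,"y":0,"z":-11.6,"spin":0},
    {"jaw":1,"x":13.8,"y":0,"z":-11.6,"spin":0},
    {"jaw":1,"x":13.8,"y":0,"z":-11.6,"spin":0},
  ],
)

```text
time: 17.55
tcp_pos: [0.5627, 0.2417, 0.1469]
eef_rot: [[0.97, 0.241, -0.0], [0.241, -0.97, 0.0], [-0.0, -0.0, -1.0]]
ft_force: [0.1, 0.6, -0.6]
width: 0.135
grasp_force: 15.0
```

Call:
apply_moves(
  rows=[
    {"jaw":1,"x":13.8,"y":0,"z":-11.6,"spin":0},
    {"jaw":1,"x":13.8,"y":0,"z":-11.6,"spin":0},
    {"jaw":1,"x":0,"y":0,"z":0,"spin":0},
  ],
)

```text
time: 17.92
tcp_pos: [0.5902, 0.2486, 0.1704]
eef_rot: [[0.97, 0.241, 0.002], [0.241, -0.97, 0.001], [0.002, -0.0, -1.0]]
ft_force: [-0.9, 0.2, -0.6]
width: 0.138
grasp_force: 15.0
```

```bash
cat >> h.py <<'E'
def hz(s):
    v=(np.array(s['tcp_pos'])+[0,0,.049]-M)*1000;a=np.radians(AZ)
    print('h,lat,z mm',round(v@[np.cos(a),np.sin(a),0],1),round(v@[-np.sin(a),np.cos(a),0],1),round(v[2],1))
E
python3 - <<'E'
from h import *
s,im=look();ax(s);hz(s)
E
```

```text
[0.5902 0.2486 0.1704] 0.13801141062393144 14.999517649412155 [-0.9  0.2 -0.6]
('scene', [(39.0, 4.9), (38.0, 4.8), (40.0, 4.4), (41.0, 4.0), (42.0, 3.3)])
('side', [(41.0, 61.7), (40.0, 60.5), (42.0, 56.0), (39.0, 48.7), (43.0, 45.9)])
along mm 148.0 seated at ~38; lateral(left) 0.2 above 0.3 [-0.0002  0.0001  0.0002]
h,lat,z mm 113.2 0.2 95.4
```

Call:
apply_moves(
  rows=[
    {"jaw":1,"x":8,"y":0,"z":7.5,"spin":0},
    {"jaw":1,"x":7.2,"y":0,"z":10.5,"spin":0},
    {"jaw":1,"x":7.2,"y":0,"z":10.5,"spin":0},
    {"jaw":1,"x":5.4,"y":0,"z":11.7,"spin":0},
    {"jaw":1,"x":5.4,"y":0,"z":11.7,"spin":0},
  ],
  force=10,
)

```text
time: 18.65
tcp_pos: [0.6209, 0.256, 0.1162]
eef_rot: [[0.97, 0.241, -0.001], [0.241, -0.97, -0.0], [-0.001, 0.0, -1.0]]
ft_force: [-1.2, -0.6, 1.2]
width: 0.138
grasp_force: 10.0
```

Run:
```python
from h import *
s,im=look();hz(s)
```

```text
[0.6209 0.256  0.1162] 0.13819681842543916 9.99997392296791 [-1.2 -0.6  1.2]
('scene', [(21.0, 6.1), (22.0, 5.9), (20.0, 5.9), (18.0, 5.9), (19.0, 5.8)])
('side', [(20.0, 52.6), (19.0, 51.4), (21.0, 49.4), (18.0, 46.7), (22.0, 41.7)])
h,lat,z mm 144.8 0.0 41.2
```

Call:
apply_moves(
  rows=[
    {"jaw":1,"x":4,"y":0,"z":9.5,"spin":0},
    {"jaw":1,"x":3,"y":0,"z":9.5,"spin":0},
    {"jaw":1,"x":2,"y":0,"z":9.5,"spin":0},
    {"jaw":1,"x":1,"y":0,"z":9,"spin":0},
    {"jaw":1,"x":0,"y":0,"z":0,"spin":0},
  ],
)

```text
time: 19.38
tcp_pos: [0.6302, 0.2584, 0.0789]
eef_rot: [[0.97, 0.241, -0.001], [0.241, -0.97, -0.0], [-0.001, 0.0, -1.0]]
ft_force: [0.0, -0.3, -0.2]
width: 0.136
grasp_force: 10.0
```

Run:
```python
from h import *
s,im=look();hz(s);rodfit(s,im,ang=np.arange(-4,12,.5))
```

```text
[0.6302 0.2584 0.0789] 0.13582095326295604 10.000365525484085 [ 0.  -0.3 -0.2]
('scene', [(17.0, 7.4), (18.0, 6.7), (16.0, 4.1), (90.0, 0.3), (79.0, 0.0)])
('side', [(4.0, 39.3), (5.0, 39.2), (6.0, 34.3), (3.0, 34.0), (7.0, 25.1)])
h,lat,z mm 154.4 0.0 3.9
('scene', [(-4.0, -7.2), (-3.5, -8.3), (-3.0, -8.9), (-2.5, -9.3), (-2.0, -9.8)])
('side', [(4.5, 39.8), (4.0, 39.3), (5.0, 39.2), (3.5, 37.5), (5.5, 37.3)])
```

Call:
apply_moves(
  rows=[
    {"jaw":1,"x":0.3,"y":0,"z":4.5,"spin":0},
    {"jaw":1,"x":0,"y":0,"z":4,"spin":0},
    {"jaw":1,"x":0,"y":0,"z":0,"spin":0},
  ],
)

```text
time: 19.85
tcp_pos: [0.6309, 0.2586, 0.0712]
eef_rot: [[0.97, 0.241, 0.0], [0.241, -0.97, 0.0], [0.0, -0.0, -1.0]]
ft_force: [1.2, -0.4, 0.1]
width: 0.133
grasp_force: 10.0
```

Run:
```python
from h import *
s,im=look();hz(s);rodfit(s,im,ang=np.arange(-6,8,.5))
```

```text
[0.6309 0.2586 0.0712] 0.13272404845741903 9.999973475933075 [ 1.2 -0.4  0.1]
('scene', [(16.0, 1.5), (17.0, 0.8), (90.0, 0.3), (-5.0, 0.3), (-4.0, 0.3)])
('side', [(2.0, 36.9), (1.0, 35.6), (3.0, 33.7), (0.0, 29.7), (4.0, 25.3)])
h,lat,z mm 155.1 0.1 -3.8
('scene', [(-4.5, 0.5), (-5.0, 0.3), (-4.0, 0.3), (-5.5, 0.1), (-3.5, -0.1)])
('side', [(2.0, 36.9), (1.5, 36.8), (2.5, 35.9), (1.0, 35.6), (3.0, 33.7)])
```

About 1° below level. I'll firm the grip and pull the tip clear of the mouth.

Call:
apply_moves(
  rows=[
    {"jaw":1,"x":0,"y":0,"z":0,"spin":0},
    {"jaw":1,"x":3,"y":0,"z":-2,"spin":0},
    {"jaw":1,"x":15,"y":0,"z":-1,"spin":0},
    {"jaw":1,"x":20,"y":0,"z":0,"spin":0},
    {"jaw":1,"x":15,"y":0,"z":0,"spin":0},
  ],
  force=40,
)

```text
time: 20.58
tcp_pos: [0.6829, 0.2716, 0.0745]
eef_rot: [[0.97, 0.241, 0.0], [0.241, -0.97, 0.0], [0.0, -0.0, -1.0]]
ft_force: [-0.7, -0.3, 0.2]
width: 0.134
grasp_force: 40.0
```

Call:
apply_moves(
  rows=[
    {"jaw":1,"x":5,"y":0,"z":-20,"spin":0},
    {"jaw":1,"x":0,"y":0,"z":-25,"spin":0},
    {"jaw":1,"x":0,"y":0,"z":-25,"spin":0},
    {"jaw":1,"x":0,"y":0,"z":-10,"spin":0},
    {"jaw":1,"x":0,"y":0,"z":0,"spin":0},
  ],
)

```text
time: 21.2
tcp_pos: [0.6873, 0.2727, 0.1549]
eef_rot: [[0.97, 0.241, 0.001], [0.241, -0.97, 0.0], [0.001, -0.0, -1.0]]
ft_force: [-0.5, 0.0, -0.5]
width: 0.131
grasp_force: 40.0
```

Run:
```python
from h import *
s,im=look();rodfit(s,im,ang=np.arange(-6,8,.5))
c=np.array([.597,-.014]);a=np.radians(60)
t=c+.169*np.array([np.cos(a),np.sin(a)]);plan((*t,.135),60,12)
```

```text
[0.6873 0.2727 0.1549] 0.13129765265935428 39.99999761581421 [-0.5  0.  -0.5]
('scene', [(63.0, 13.1), (64.0, 11.2), (20.0, 9.9), (62.0, 9.5), (21.0, 9.0)])
('side', [(2.0, 68.7), (3.0, 67.7), (1.0, 61.6), (4.0, 58.1), (0.0, 48.3)])
('scene', [(-6.0, -19.6), (-5.5, -21.7), (-5.0, -24.5), (-4.5, -29.2), (-4.0, -36.2)])
('side', [(2.5, 69.2), (2.0, 68.7), (3.0, 67.7), (1.5, 66.1), (3.5, 63.9)])
from [0.6864 0.2723 0.1533] rows x,y,z,spin
(np.float64(-3.2), np.float64(11.2), np.float64(1.5), np.float64(-3.8))
(np.float64(-3.9), np.float64(11.0), np.float64(1.5), np.float64(-3.8))
(np.float64(-4.7), np.float64(10.7), np.float64(1.5), np.float64(-3.8))
(np.float64(-5.4), np.float64(10.4), np.float64(1.5), np.float64(-3.8))
(np.float64(-6.0), np.float64(10.0), np.float64(1.5), np.float64(-3.8))
(np.float64(-6.7), np.float64(9.6), np.float64(1.5), np.float64(-3.8))
(np.float64(-7.3), np.float64(9.1), np.float64(1.5), np.float64(-3.8))
(np.float64(-7.9), np.float64(8.6), np.float64(1.6), np.float64(-3.8))
(np.float64(-8.4), np.float64(8.0), np.float64(1.5), np.float64(-3.8))
(np.float64(-9.0), np.float64(7.4), np.float64(1.6), np.float64(-3.8))
(np.float64(-9.4), np.float64(6.9), np.float64(1.5), np.float64(-3.8))
(np.float64(-9.9), np.float64(6.2), np.float64(1.6), np.float64(-3.8))
end [0.6815 0.1324 0.135 ] 59.57
```

Out and about 2° below level. Now to the tray, keeping this azimuth.

Run:
```python
from h import *
print('cup',plane((392,262),.095,'scene'))
c=np.array([.597,-.014]);a=np.radians(14);t=c+.169*np.array([np.cos(a),np.sin(a)]);plan((*t,.12),14,10)
```

```text
cup [0.76976202 0.13184199 0.095     ]
from [0.6864 0.2723 0.1533] rows x,y,z,spin
(np.float64(1.3), np.float64(25.6), np.float64(3.3), np.float64(-0.0))
(np.float64(1.3), np.float64(25.6), np.float64(3.3), np.float64(-0.0))
(np.float64(1.3), np.float64(25.6), np.float64(3.3), np.float64(-0.0))
(np.float64(1.3), np.float64(25.6), np.float64(3.3), np.float64(-0.0))
(np.float64(1.3), np.float64(25.6), np.float64(3.3), np.float64(-0.0))
(np.float64(1.3), np.float64(25.6), np.float64(3.4), np.float64(-0.0))
(np.float64(1.3), np.float64(25.6), np.float64(3.3), np.float64(-0.0))
(np.float64(1.3), np.float64(25.7), np.float64(3.4), np.float64(-0.0))
(np.float64(1.4), np.float64(25.6), np.float64(3.3), np.float64(-0.0))
(np.float64(1.3), np.float64(25.7), np.float64(3.4), np.float64(-0.0))
end [0.761  0.0268 0.12  ] 13.97
```

Call:
apply_moves(
  rows=[
    {"jaw":1,"x":1.3,"y":18,"z":0,"spin":0},
    {"jaw":1,"x":1.3,"y":26,"z":2,"spin":0},
    {"jaw":1,"x":1.3,"y":27,"z":2,"spin":0},
    {"jaw":1,"x":1.3,"y":27,"z":2,"spin":0},
    {"jaw":1,"x":1.3,"y":27,"z":2,"spin":0},
  ],
)

```text
time: 21.92
tcp_pos: [0.7241, 0.1503, 0.1462]
eef_rot: [[0.971, 0.241, -0.0], [0.241, -0.971, -0.0], [-0.0, 0.0, -1.0]]
ft_force: [0.7, -0.0, -0.1]
width: 0.137
grasp_force: 40.0
```

Call:
apply_moves(
  rows=[
    {"jaw":1,"x":1.3,"y":27,"z":3,"spin":0},
    {"jaw":1,"x":1.3,"y":27,"z":3,"spin":0},
    {"jaw":1,"x":1.3,"y":27,"z":6,"spin":0},
    {"jaw":1,"x":1.3,"y":25,"z":6,"spin":0},
    {"jaw":1,"x":1.3,"y":17,"z":6,"spin":0},
  ],
)

```text
time: 22.55
tcp_pos: [0.7599, 0.0333, 0.1217]
eef_rot: [[0.971, 0.241, -0.0], [0.241, -0.971, 0.0], [-0.0, -0.0, -1.0]]
ft_force: [-0.0, 0.5, -1.5]
width: 0.133
grasp_force: 40.0
```

Call:
apply_moves(
  rows=[
    {"jaw":1,"x":0,"y":8,"z":2,"spin":0},
    {"jaw":1,"x":0,"y":0,"z":0,"spin":0},
    {"jaw":1,"x":0,"y":0,"z":0,"spin":0},
  ],
)

```text
time: 22.92
tcp_pos: [0.7615, 0.0281, 0.1206]
eef_rot: [[0.97, 0.242, 0.0], [0.242, -0.97, 0.0], [0.0, -0.0, -1.0]]
ft_force: [-0.3, -0.5, -0.7]
width: 0.132
grasp_force: 40.0
```

Run:
```python
from h import *
s,im=look();rodfit(s,im,ang=np.arange(-6,8,.5))
R=s['eef_rot'];G=np.array(s['tcp_pos'])-R[:,2]*.049;print('tip',G-.169*R[:,0]*1)
T=G-.169*R[:,0]-[0,0,.006]
print('tip px',proj(T,'scene'),proj(T,'side'),'tray c px',proj([.597,-.014,.005],'scene'),proj([.597,-.014,.005],'side'))
k=lambda m,x,y:cv2.resize(m[y:y+150,x:x+200],(400,300),interpolation=2)[:,:,::-1]
cv2.imwrite('pics/fin.png',np.hstack([k(im['scene'],230,150),k(im['side'],200,120)]))
```

```text
[0.7615 0.0281 0.1206] 0.13196262518668167 39.99993145465851 [-0.3 -0.5 -0.7]
('scene', [(38.0, -0.0), (37.0, -0.9), (36.0, -2.0), (39.0, -2.4), (35.0, -3.1)])
('side', [(1.0, 48.4), (2.0, 48.3), (3.0, 42.7), (0.0, 42.0), (-1.0, 32.8)])
('scene', [(2.0, -5.8), (2.5, -5.9), (1.5, -6.4), (1.0, -6.5), (3.0, -6.6)])
('side', [(1.5, 49.1), (1.0, 48.4), (2.0, 48.3), (2.5, 46.5), (0.5, 45.8)])
tip [ 0.59752842 -0.0128152   0.16957331]
tip px [[319.79055184 196.38268828]] [[293.58760551 179.09580992]] tray c px [[319.44203083 246.45254977]] [[297.10539777 215.97409902]]
```

View pics/fin.png

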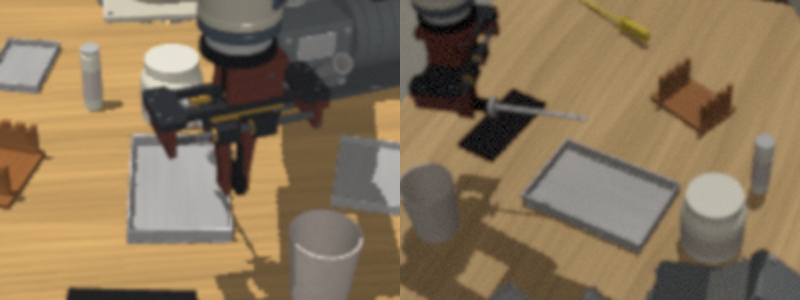

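The final picture shows the dipstick level with its tip at side pixel (293.5,179), over the tray's middle, and everything else undisturbed. I'll lower it slightly, settle and hand in.

Call:
apply_moves(
  rows=[
    {"jaw":1,"x":0,"y":0.5,"z":15,"spin":0},
    {"jaw":1,"x":0,"y":0.5,"z":20,"spin":0},
    {"jaw":1,"x":0,"y":0,"z":5,"spin":0},
    {"jaw":1,"x":0,"y":0,"z":0,"spin":0},
    {"jaw":1,"x":0,"y":0,"z":0,"spin":0},
  ],
)

```text
time: 23.65
tcp_pos: [0.7621, 0.0263, 0.0808]
eef_rot: [[0.97, 0.241, 0.001], [0.241, -0.97, 0.0], [0.001, 0.0, -1.0]]
ft_force: [0.3, -0.2, -0.5]
width: 0.135
grasp_force: 40.0
```

Run:
```python
from h import *
s,im=look();print(s['time'],np.abs(s['qd']).max());print(robot.hand_in())
```

```text
[0.7621 0.0263 0.0808] 0.13477378819414562 39.99988496303558 [ 0.3 -0.2 -0.5]
('scene', [(90.0, -2.2), (87.0, -2.3), (89.0, -2.3), (86.0, -2.3), (88.0, -2.5)])
('side', [(1.0, 27.9), (2.0, 26.1), (0.0, 23.5), (3.0, 18.5), (-1.0, 15.6)])
23.65 0.4926413798143701
the job is handed in; nothing more can be done
None
```

I seated the dipstick home in the neck, drew it right out and handed the job in at 23.65 s, with it held by the handle about 1–2° below level and its tip over the middle of the large tray; no verdict came back.

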